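# Put the check weight away in its screw-cap case

## Task

Put the largest of the three check weights away: stand it gently in the well of the metal case that is clamped in the bench stand, then set the steel cap squarely over it and screw it clockwise until it is just snug on the rubber seal, so that the weight is kept dry. Stop as soon as the turning resistance has clearly risen: the soft seal is crushed if the cap is overtightened or pressed down hard. Let go of the cap when it is snug, and leave the two smaller weights and the little beaker where they are.

Things in the scene. Friction and masses are not known exactly. Their poses are not given: they have to be found in the camera images.
- case: The weight's case: an open aluminium canister, upright, clamped by a grey split collar (to 26 mm height, 100 mm over its ears) in a round dark cast stand, 122 mm across and 12 mm high. Fixed. Origin on the table under the canister's axis, z up. Its neck is 50 mm across, from 30 to 50 mm height, bevelled to 46 mm at the top.
- case_well (a point): Centre of the floor of the case's round well, 19 mm above the case's origin. The well is 36 mm wide and open at the rim, 50 mm above the case's origin.
- case_thread (a point): On the case's axis, at the top of its thread, 45 mm above its origin. Three ridges round the neck, 59 mm across, 3 mm thick; between them three gaps 35 deg wide, centred at 0, 120, 240 deg of the case's frame (x axis = 0), marked by ticks on the shoulder below. From its gap each ridge runs 85 deg clockwise and down; its underside falls from 45 to 38 mm, 4.7 mm per rad.
- seal: The black rubber sealing ring on the rim of the case, 43 mm across, in a groove. Origin on the case's axis at the groove's floor, 50 mm above the case's origin. The ring's free top stands 3 to 6 mm above that; this differs from seal to seal and is not seen in this pose. It is springy: 12 N for each mm that the cap squeezes it. Snug is a squeeze of 8 to 24 N; over 26 N it is crushed.
- cap: The loose steel screw cap, 0.3 kg, standing on its skirt, 69 mm outside and 64 mm inside. Its shoulder, 18 mm above the lower edge inside, lands on the seal. Origin at the centre of the lower edge, z up. Put on with its lugs in the gaps, it drops until its origin is 34 to 39 mm above the case's origin, resting on the seal; with the lugs still on top of the ridges it stays at 39.5 to 47 mm.
- cap_crown (a point): The place to grip the cap: middle of its knurled crown, on the axis, 33.5 mm above the cap's origin. The crown is 40 mm across, from 22 to 45 mm height; its hollow (33 mm wide, closed at 41 mm) clears the weight's knob. Turn clockwise, seen from above, to tighten; friction in the thread keeps the cap where it is let go.
- cap_lugs (a point): On the cap's axis, 4 mm above its origin, level with its three inner lugs: 4 mm thick, reaching in to 53 mm across, at 0, 120, 240 deg of the cap's frame, each marked by a raised ridge outside. Clockwise from the gaps it turns easily for 40 to 80 deg (differs with the seal), until the lugs bite under the ridges, pull the cap down off a light press, and squeeze the seal.
- weight_200g: The largest check weight, brass-coloured: 32 mm diameter body 31 mm high, tapering above that to a neck at 37 mm, and a knob of 20 mm diameter from 42 to 49 mm; 0.2 kg. Origin at the centre of its underside. Stands on the wooden stand at the start.
- weight_100g: The middle check weight, steel, 26 mm diameter, 39 mm high. Origin at the centre of its underside. A bystander on the wooden stand.
- weight_50g: The smallest check weight, steel, 20 mm diameter, 31 mm high. Origin at the centre of its underside. A bystander on the wooden stand.
- weight_block: Wooden stand of the weights, fixed, 46 x 118 x 18 mm; origin at the centre of its underside. The weights stand on its top in a row along its y axis, 40 mm apart; which stands where varies.
- beaker_small: Small clear beaker, 64 mm wide, 78 mm high; origin near the centre of its underside. A bystander.
- cap_snug (a point): On the axis at the cap's shoulder, 18 mm above its origin, where it meets the seal. Turned on by small steps (about half a degree each; quick or larger steps spring back and read low), the cap resists with under 0.1 N m at the bite and with 0.2 to 0.35 N m when snug (about 15 N on the seal), 14 to 21 deg past the bite; 27 deg past it the seal is crushed.

How it is judged:
On the way, in this order (a step that is already met when the one before it is completed fails the run):
1. the large weight stands in the well of the case (horizontal distance between weight_200g and case below 0.006 m and z of weight_200g in the frame of case between 0.015 and 0.023 m and angle between weight_200g's own z axis and vertical below 0.1 rad), for 0.2 s.
2. the cap sits level over the neck, its lugs down between the thread ridges (all of step 1 and horizontal distance between cap and case below 0.004 m and z of cap in the frame of case between 0.031 and 0.0395 m and angle between the z axis of cap and the z axis of case, either way round below 0.06 rad), for 0.2 s.
At the end, for the whole second after the job is handed in: The large weight stands in the well; the cap is on level and centred (4 mm), screwed down so that it presses the seal with 8 to 24 N by itself; the two smaller weights and the beaker are within 20 mm of where they stood (all of step 2 and contact force between cap and seal between 8 and 24 N and distance of each of weight_100g, weight_50g, beaker_small from where it was at the start of the episode below 0.02 m); the robot touches nothing.
It fails at once if the seal is crushed: the cap presses it with more than 26 N (contact force between cap and seal above 26 N).
It fails at once if the weight is rammed into the case (over 70 N) or let fall into it (over 0.3 m/s inside) (contact force between weight_200g and case above 70 N or (horizontal distance between weight_200g and case below 0.02 m and z of weight_200g in the frame of case below 0.055 m and linear speed of weight_200g above 0.3 m/s)).
It fails at once if a smaller weight or the beaker is moved by more than 20 mm (distance of any of weight_100g, weight_50g, beaker_small from where it was at the start of the episode above 0.02 m).
It also fails if it takes over 72 s, if anything falls off the work surface, if the arm or the gripper's body presses on something with over 40 N, if the wrist force passes 120 N, or if a joint passes its speed limit or range.

## Robot

A 6-joint arm with a two-finger parallel gripper is mounted at the origin on a cart in front of the work surface, level with it; the furniture and walls round the work are solid. World frame = base frame: x ahead of the robot, y to its left, z up, the work surface at z = 0. Lengths are in m, angles in rad, forces in N, time in s.
With the tool pointing down it reaches from about 0.425 to 0.95 m from the base axis. Payload 3.5 kg.
Tool frame: the origin (TCP) lies at the very end of the fingers, on their centre line; the grasp point (between the pads) lies ctrl.pinch_z behind it (ctrl.pinch_z is the distance from the TCP to the grasp point, in m); z points along the fingers, y is the line along which they close (so a half turn about z gives the same grasp; the last joint's range is limited). The gripper opens to 85 mm and grips with 20 to 120 N. Pads are 22 mm wide; open, the fingers measure 114 mm over their backs; the gripper's body (76 mm by 85 mm) begins 54 mm behind the grasp point. The pads swing forward as they close: fully open they stand 13 mm farther back than shut.
Start: joints at [-1.431, 0.286, 1.577, -0, 1.279, -0.15], TCP at [0.193, -0.647, 0.231] pointing down, gripper open.
Joint ranges: [-2.77, 2.77], [-0.9, 2.22], [0.21, 2.48], [-1.53, 4.67], [0.24, 2.81], [-2.84, 2.84]. Speed limits (rad/s): [2.79, 2.79, 3.14, 3.14, 3.14, 3.14].

## Interface

Orientations are given as a unit quaternion [x, y, z, w].
In Python, from plant import ctrl gives the robot as it stands.
- The arm moves only by the shell command python3 -m inch [FORCE], which reads ROWS from standard input. ROWS is a JSON list of rows, 1 to 10 of them, each an object with the fields x, y, z (the shift in m), rx, ry, rz (a rotation vector in rad), jaw (the opening from 0.0 (shut) to 1.0 (fully open)); a field left out counts as zero (the opening has to be given); each row is the pose to reach, as a shift and turn from the pose commanded when the command began, along the tool's axes at that moment; what a row does not reach only later rows make up. A row lasts 1/8 s, in which the tool goes at most 0.0625 m and 0.188 rad, less where a joint would pass 70% of its speed; a pose out of reach is approached as far as the arm can. The fingers move at their own pace and stop on an object; FORCE is the grip in N (left out, the last holds). Time passes only in rows, so rows that do not move let the fingers close. It prints the time, the measured TCP pose, the force, the opening and the grip force at its end. Input that does not fit is refused with a message, and nothing moves.
- ctrl.get_state(): the state, without advancing time (a new reading comes with each control period).
- ctrl.read_camera(name): name is "side" or "top" or "wrist"; returns a dict with "pixels" (420x560x3 uint8, red, green, blue), "camera_matrix" (3x3 intrinsics, pixels), "xyz" and "orientation" of the camera in the world. Camera axes: x right, y down, z forward; pixel columns grow to the right and rows downward; lengths in m; the calibration is good to about 2 mm. A picture is of the moment at which its call begins. There is no depth.
- ctrl.sign_off(): hands the job in; it is judged then, once.
Trained networks look in the newest picture that a camera, given by its name, has taken for a name from the list of things; names that differ only in an ending like _2 or _b are one class to them, and where a whole thing is asked for, a point or a joint stands for the part that bears it (a point fixed in the world has none). Each returns a list of dicts, best first, with "conf" (0 to 1); they miss things now and then, are a little off and sometimes report something else, mostly with a low value. They report only what shows in the picture. A call takes as long as a camera call.
- ctrl.recognise(camera, thing): "position" ([x, y, z] in m, in world coordinates, good to about 4 mm: the middle of the surface that is visible of it).
- ctrl.masks_of(camera, thing): "region" (420x560 bool, what is visible of it).
- ctrl.mark_of(camera, thing): "position" ([x, y, z] in m, in world coordinates, good to about 4 mm: a listed point, or the origin of a listed thing).
The state is a dict: "time": time; "qpos": joint angles; "dq": joint speeds; "joint_efforts": joint torques, N m; "eef_pos": TCP position; "tcp_rot": TCP orientation; "contact_force": force on the tool from outside, world axes, zero at the start; "wrist_torque": the same for the moment, N m; "opening": opening from 0.0 (shut) to 1.0 (fully open); "finger_force": force on a finger pad.
Only numpy, scipy, OpenCV 4.12 (cv2) and the standard library are available. Lean on these libraries where they do the work, as an engineer would, in place of code of your own. Each camera call takes 0.05 s, during which the arm holds its last target. There are 200 camera calls.

## Working session

There is one attempt and no reset: what is moved stays moved. The work goes in short steps, Python scripts to look and compute and a shell command to move; the robot and the scene stay as the last step left them, time stands still between calls to the robot, and variables do not carry over. Pictures are saved under pics/ and viewed, at most 10 in all, crops included, and the job is handed in when it is done.

```bash
ls; mkdir -p pics; cat > h.py <<'E'
import numpy as np, cv2
from scipy.spatial.transform import Rotation as R
from plant import ctrl
def pose():
    s=ctrl.get_state(); return s,np.array(s['eef_pos']),R.from_quat(s['tcp_rot'])
def pix(c,p):
    r=R.from_quat(c['orientation']).as_matrix(); q=r.T@(np.array(p)-c['xyz']); k=np.array(c['camera_matrix'])@q; return k[:2]/k[2]
def ray(c,uv):
    r=R.from_quat(c['orientation']).as_matrix(); d=r@np.linalg.inv(c['camera_matrix'])@[uv[0],uv[1],1]; return np.array(c['xyz']),d/np.linalg.norm(d)
def onz(c,uv,z):
    o,d=ray(c,uv); return o+d*(z-o[2])/d[2]
def meet(rays):
    A=0;b=0
    for o,d in rays:
        P=np.eye(3)-np.outer(d,d); A=A+P; b=b+P@o
    return np.linalg.solve(A,b)
def totool(p):  # world target TCP position -> shift in tool axes
    s,e,r=pose(); return r.inv().apply(np.array(p)-e)
E
python3 - <<'E'
from h import *
s,e,r=pose(); print(s['time'],e,r.as_matrix().round(3),ctrl.pinch_z,s['opening'])
for n in ['side','top','wrist']:
    c=ctrl.read_camera(n); cv2.imwrite(f'pics/{n}0.png',c['pixels'][...,::-1]); print(n,np.round(c['xyz'],3),R.from_quat(c['orientation']).as_matrix().round(2).tolist(),c['camera_matrix'][0][0])
    for t in ['case','case_well','case_thread','seal','cap','cap_crown','cap_lugs','weight_200g','weight_100g','weight_50g','weight_block','beaker_small']:
        m=ctrl.mark_of(n,t)
        print(n,t,[(np.round(a['position'],3).tolist(),round(a['conf'],2),pix(c,a['position']).round().tolist()) for a in m[:2]])
E
```

```text
pics
0.0 [ 0.19281136 -0.64619831  0.22990176] [[ 0.958  0.286 -0.   ]
 [ 0.286 -0.958  0.002]
 [ 0.    -0.002 -1.   ]] 0.0187 0.9956731157826283
side [0.585 0.711 0.509] [[-1.0, 0.03, -0.04], [0.05, 0.54, -0.84], [-0.01, -0.84, -0.54]] 387.8430097969415
side case [([0.59, -0.052, -0.001], 0.78, [268.0, 211.0])]
side case_well [([0.589, -0.052, 0.02], 0.72, [268.0, 204.0])]
side case_thread [([0.591, -0.054, 0.05], 0.79, [267.0, 192.0])]
side seal [([0.589, -0.054, 0.055], 0.43, [268.0, 190.0])]
side cap [([0.482, -0.192, -0.001], 0.69, [308.0, 181.0])]
side cap_crown [([0.486, -0.195, 0.03], 0.77, [307.0, 170.0]), ([0.454, 0.256, 0.019], 0.67, [351.0, 300.0])]
side cap_lugs [([0.487, -0.197, -0.001], 0.85, [306.0, 180.0]), ([0.458, 0.253, 0.003], 0.42, [348.0, 306.0])]
side weight_200g [([0.45, 0.256, 0.022], 0.58, [354.0, 298.0]), ([0.484, -0.196, 0.034], 0.26, [307.0, 168.0])]
side weight_100g [([0.444, 0.29, 0.02], 0.87, [361.0, 315.0])]
side weight_50g [([0.472, 0.216, 0.02], 0.52, [337.0, 283.0])]
side weight_block [([0.459, 0.254, 0.003], 0.97, [347.0, 306.0])]
side beaker_sma
[... 646 characters left out ...]
 251.0])]
top weight_100g [([0.488, -0.192, 0.018], 0.73, [360.0, 234.0]), ([0.484, -0.195, -0.002], 0.64, [361.0, 235.0])]
top weight_50g [([0.486, -0.193, -0.001], 0.65, [360.0, 235.0]), ([0.472, 0.215, 0.015], 0.6, [198.0, 243.0])]
top weight_block [([0.457, 0.254, 0.0], 0.89, [184.0, 250.0])]
top beaker_small [([0.665, -0.277, 0.003], 0.8, [391.0, 164.0])]
wrist [ 0.273 -0.622  0.374] [[0.29, -0.91, -0.31], [-0.96, -0.27, -0.09], [0.0, 0.33, -0.94]] 342.05802056862825
wrist case []
wrist case_well []
wrist case_thread []
wrist seal []
wrist cap []
wrist cap_crown []
wrist cap_lugs []
wrist weight_200g []
wrist weight_100g []
wrist weight_50g []
wrist weight_block []
wrist beaker_small []
```

```bash
python3 - <<'E'
import cv2,numpy as np
t=cv2.imread('pics/top0.png');s=cv2.imread('pics/side0.png')
a=cv2.resize(t[150:290,150:420],None,fx=2.9,fy=2.1,interpolation=3)[:, :800]
f=lambda i,x,y,w,h,W,H:cv2.resize(i[y:y+h,x:x+w],(W,H),interpolation=3)
top=np.hstack([f(t,264,155,80,60,400,300),f(t,150,215,80,60,400,300)])
bot=np.hstack([f(s,220,140,120,90,400,300),f(s,300,250,80,60,400,300)])
cv2.imwrite('pics/m1.png',np.vstack([top,bot]))
E
```

```text
(no output)
```

View pics/m1.png

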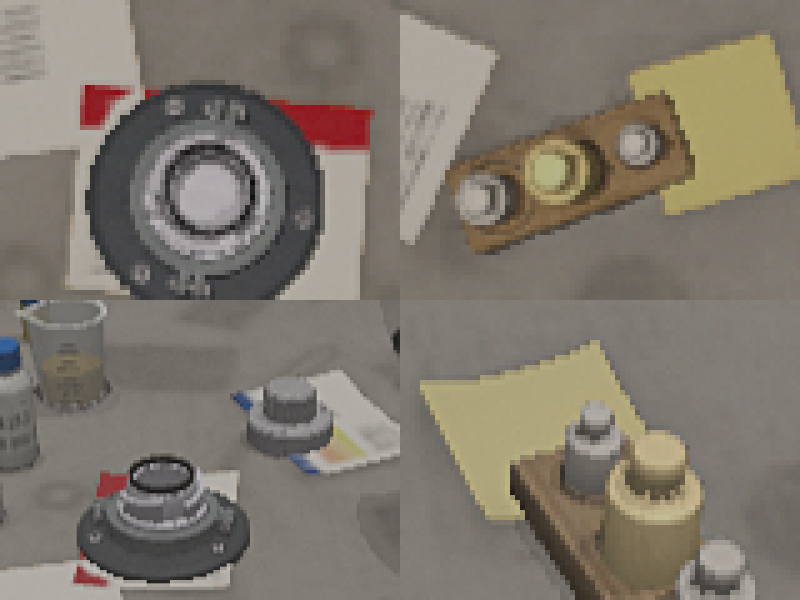

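The top view shows the case at about (304,194), with the brass weight (182,251) between the 100 g at one end of the block and the 50 g at the other. The side view shows the cap upright at about (307,170). I'll move over the cap and case with the yaw I'll need at the weight, and measure there.

```bash
echo '[{"x": 0.048,"y": -0.04,"rz": -0.164,"jaw": 1},{"x": 0.096,"y": -0.08,"rz": -0.328,"jaw": 1},{"x": 0.144,"y": -0.12,"rz": -0.492,"jaw": 1},{"x": 0.192,"y": -0.16,"rz": -0.656,"jaw": 1},{"x": 0.24,"y": -0.2,"rz": -0.82,"jaw": 1},{"x": 0.288,"y": -0.24,"rz": -0.984,"jaw": 1},{"x": 0.336,"y": -0.28,"rz": -1.148,"jaw": 1},{"x": 0.384,"y": -0.33,"rz": -1.312,"jaw": 1},{"x": 0.432,"y": -0.37,"rz": -1.476,"jaw": 1},{"x": 0.48,"y": -0.405,"rz": -1.64,"jaw": 1}]' | python3 -m inch
python3 - <<'E'
from h import *
s,e,r=pose(); print(s['time'],e,r.as_matrix().round(3).tolist(),np.round(s['qpos'],2))
c=ctrl.read_camera('wrist'); np.savez('c1.npz',**c); cv2.imwrite('pics/w1.png',c['pixels'][...,::-1])
for t in ['case_thread','cap_crown','cap_lugs','seal','cap']:
    print(t,[(np.round(a['position'],4).tolist(),round(a['conf'],2),pix(c,a['position']).round(1).tolist()) for a in ctrl.mark_of('wrist',t)[:2]])
E
```

```text
time: 3.2
eef_pos: [0.5358, -0.1226, 0.2319]
tcp_rot: [0.567, 0.824, 0.0, 0.001]
contact_force: [-0.3, -0.6, -0.2]
opening: 1.002
finger_force: 0.0
3.2 [ 0.53583471 -0.12258889  0.23189092] [[-0.357, 0.934, 0.001], [0.934, 0.357, -0.001], [-0.001, 0.001, -1.0]] [-0.41  0.01  1.89 -0.    1.24 -0.77]
case_thread [([0.5847, -0.0518, 0.0414], 0.84, [355.4, 128.8])]
cap_crown [([0.484, -0.1914, 0.0326], 0.65, [213.0, 217.8])]
cap_lugs [([0.4866, -0.1949, 0.0009], 0.59, [219.3, 211.4])]
seal []
cap [([0.4851, -0.1951, -0.0005], 0.68, [218.3, 210.7]), ([0.5877, -0.0505, 0.0204], 0.27, [354.4, 126.3])]
```

View pics/w1.png

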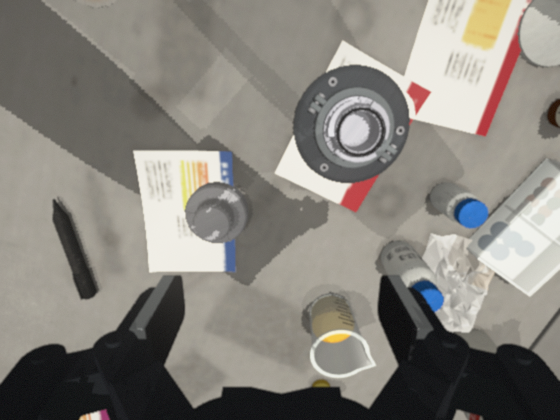

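The wrist view shows the case at about (355,128), the cap at (217,213) with an outer ridge visible, and the beaker at (335,335), well away from both. Next I go to the weight, taking two wrist views on the way.

```bash
echo '[{"x": 0.06,"y": 0.01,"jaw": 1},{"x": 0.12,"y": 0.02,"jaw": 1},{"x": 0.18,"y": 0.03,"jaw": 1},{"x": 0.24,"y": 0.04,"jaw": 1},{"x": 0.3,"y": 0.05,"jaw": 1},{"x": 0.32,"y": 0.056,"jaw": 1}]' | python3 -m inch 20
cat > look.py <<'E'
from h import *
import sys
tag=sys.argv[1]; s,e,r=pose(); print(s['time'],e.round(4))
c=ctrl.read_camera('wrist'); np.savez(tag+'.npz',**c); cv2.imwrite(f'pics/{tag}.png',c['pixels'][...,::-1])
for t in sys.argv[2:]:
    print(t,[(np.round(a['position'],4).tolist(),round(a['conf'],2),pix(c,a['position']).round(1).tolist()) for a in ctrl.mark_of('wrist',t)[:2]])
    for m in ctrl.masks_of('wrist',t)[:1]:
        v,u=np.nonzero(m['region']); np.save(f'{tag}_{t}.npy',m['region']); print(' mask',round(m['conf'],2),m['region'].sum(),u.min(),u.max(),v.min(),v.max(),u.mean().round(1),v.mean().round(1))
E
python3 look.py a1 weight_200g weight_100g weight_50g
echo '[{"x": 0.03,"z": 0.03,"jaw": 1},{"x": 0.063,"z": 0.06,"jaw": 1},{"x": 0.063,"z": 0.06,"jaw": 1}]' | python3 -m inch 20
python3 look.py a2 weight_200g weight_100g weight_50g
python3 -c "
import cv2,numpy as np
a=cv2.imread('pics/a1.png');b=cv2.imread('pics/a2.png')
cv2.imwrite('pics/m2.png',np.hstack([cv2.resize(i,(400,300)) for i in (a,b)]))"
```

```text
time: 4.25
eef_pos: [0.4742, 0.1959, 0.2315]
tcp_rot: [0.569, 0.822, 0.0, 0.0]
contact_force: [0.3, -0.2, 0.2]
opening: 1.001
finger_force: 0.0
4.25 [0.4742 0.1959 0.2315]
weight_200g [([0.4573, 0.251, 0.0193], 0.62, [284.8, 117.6])]
 mask 0.85 945 269 302 97 132 285.1 114.8
weight_100g [([0.4428, 0.2946, 0.0157], 0.75, [286.8, 68.7])]
 mask 0.78 682 273 300 54 84 286.5 68.9
weight_50g [([0.5857, -0.0503, 0.0211], 0.47, [294.7, 373.9])]
 mask 0.62 343 274 293 144 165 283.2 154.4
time: 4.97
eef_pos: [0.4508, 0.2533, 0.1684]
tcp_rot: [0.569, 0.822, -0.003, -0.002]
contact_force: [0.5, -0.3, 0.3]
opening: 0.996
finger_force: 0.0
4.975 [0.4508 0.2533 0.1684]
weight_200g []
 mask 0.97 1412 270 308 173 218 288.5 196.3
weight_100g [([0.4447, 0.2949, 0.0173], 0.84, [293.1, 143.3])]
 mask 0.86 868 275 307 131 165 290.9 148.1
weight_50g [([0.4689, 0.2164, 0.0168], 0.72, [286.6, 231.5])]
 mask 0.87 558 276 298 222 251 286.6 236.4
```

View pics/m2.png

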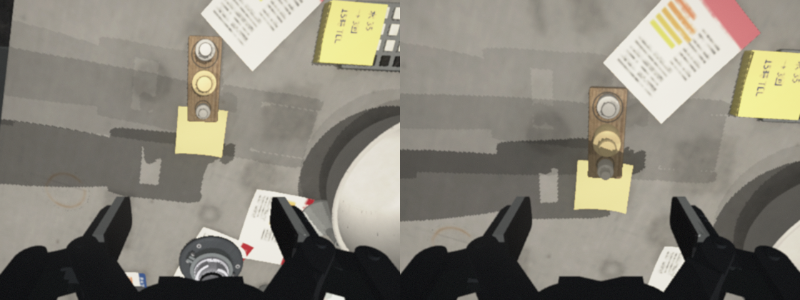

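```bash
cat >> h.py <<'E'
from scipy.optimize import minimize
PROF={'weight_200g':[(0,16),(31,16),(37,8),(42,10),(49,10)],'cap':[(0,34.5),(22,34.5),(22,20),(45,20)]}
a=np.linspace(0,2*np.pi,48,endpoint=False); S=4
def sil(c,p,prof):
    rr=R.from_quat(c['orientation']).as_matrix(); K=np.array(c['camera_matrix']); m=np.zeros((420*S,560*S),np.uint8)
    def circ(z,r):
        w=np.c_[p[0]+r/1e3*np.cos(a),p[1]+r/1e3*np.sin(a),np.full(48,p[2]+z/1e3)]; q=(w-c['xyz'])@rr@K.T; return q[:,:2]/q[:,2:]
    for (z0,r0),(z1,r1) in zip(prof,prof[1:]):
        h=cv2.convexHull(np.r_[circ(z0,r0),circ(z1,r1)].astype(np.float32)); cv2.fillConvexPoly(m,((h+.5)*S).astype(np.int32),1)
    return cv2.resize(m.astype(np.float32),(560,420),interpolation=cv2.INTER_AREA)
def fit(views,prof,p0,zfix=None):
    def cost(x):
        p=list(x[:2])+[x[2] if zfix is None else zfix]
        return sum(np.abs(sil(c,p,prof)-m).sum()/m.sum() for c,m in views)
    x0=np.array(p0[:3 if zfix is None else 2]); n=len(x0)
    r=minimize(cost,x0,method='Nelder-Mead',options=dict(initial_simplex=np.vstack([x0]+[x0+np.eye(n)[i]*.006 for i in range(n)]),xatol=1e-4,fatol=1e-4)); return r.x,r.fun
E
python3 - <<'E'
from h import *
V=[(dict(np.load(f'{t}.npz')),np.load(f'{t}_weight_200g.npy')) for t in ('a1','a2')]
P=PROF['weight_200g']
print(fit(V,P,[.457,.251,.018])); print(fit(V,P,[.457,.251],.018))
for v in V: print(fit([v],P,[.457,.251],.018))
for t in ('a1','a2'):
    im=cv2.imread(f'pics/{t}.png'); m=np.load(f'{t}_weight_200g.npy'); v,u=np.nonzero(m); y,x=int(v.mean()),int(u.mean())
    cv2.imwrite(f'pics/z_{t}.png',cv2.resize(im[y-30:y+30,x-30:x+30],(300,300),interpolation=2))
cv2.imwrite('pics/m3.png',np.hstack([cv2.imread(f'pics/z_{t}.png') for t in ('a1','a2')]))
E
```

```text
(array([0.45596044, 0.2543276 , 0.01374834]), np.float64(0.11429058560786606))
(array([0.45580338, 0.25495408]), np.float64(0.13851089302576555))
(array([0.45570752, 0.25507165]), np.float64(0.061507936507936505))
(array([0.45570622, 0.25490895]), np.float64(0.07179532577903683))
```

View pics/m3.png

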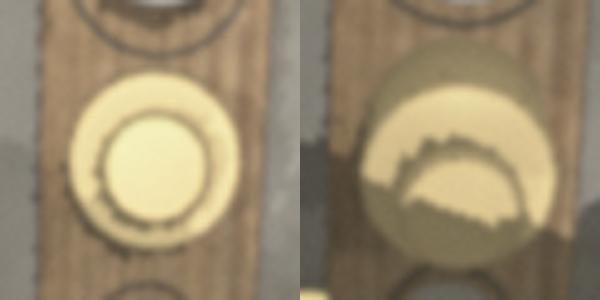

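The crops show the brass weight upright with its knob centred. The two silhouette fits agree to 0.2 mm, at (0.4557, 0.2550). I'll descend to just above the knob and check the settled pose.

```bash
echo '[{"y": 0.0053,"z": 0.05,"jaw": 1},{"y": 0.0053,"z": 0.085,"jaw": 1},{"y": 0.0053,"z": 0.085,"jaw": 0.6},{"y": 0.0053,"z": 0.085,"jaw": 0.6}]' | python3 -m inch 20
python3 -c "
from h import *
s,e,r=pose();print(e,s['opening'],totool([.4557,.2550,.056]),r.as_matrix().round(3).tolist())"
```

```text
time: 5.82
eef_pos: [0.4592, 0.2559, 0.0881]
tcp_rot: [0.57, 0.822, 0.001, 0.001]
contact_force: [-0.7, -0.1, 0.3]
opening: 0.613
finger_force: 0.0
[0.45915376 0.25585713 0.08809672] 0.6128862735067643 [ 0.00041498 -0.00362558  0.03208654] [[-0.351, 0.936, 0.003], [0.936, 0.351, 0.001], [-0.0, 0.003, -1.0]]
```

```bash
echo '[{"x": 0.0004,"y": -0.0036,"z": 0.02,"jaw": 0.6},{"x": 0.0004,"y": -0.0036,"z": 0.032,"jaw": 0.6},{"x": 0.0004,"y": -0.0036,"z": 0.032,"jaw": 0.6},{"x": 0.0004,"y": -0.0036,"z": 0.032,"jaw": 0.3},{"x": 0.0004,"y": -0.0036,"z": 0.032,"jaw": 0.1},{"x": 0.0004,"y": -0.0036,"z": 0.032,"jaw": 0.1},{"x": 0.0004,"y": -0.0036,"z": 0.032,"jaw": 0.1}]' | python3 -m inch 30
python3 -c "
from h import *
s,e,r=pose();print(e,s['opening'],s['finger_force'],s['contact_force'])"
```

```text
time: 6.7
eef_pos: [0.4554, 0.2551, 0.0553]
tcp_rot: [0.57, 0.822, 0.001, 0.001]
contact_force: [0.8, 0.4, 3.7]
opening: 0.188
finger_force: 29.3
[0.45538101 0.25507945 0.05533103] 0.18808412939747562 29.313266957178712 [0.76760482 0.3976042  3.68872282]
```

```bash
echo '[{"z": -0.01,"jaw": 0.1},{"z": -0.04,"jaw": 0.1},{"z": -0.08,"jaw": 0.1},{"z": -0.1,"jaw": 0.1},{"z": -0.1,"jaw": 0.1}]' | python3 -m inch 30
python3 look.py b1 weight_200g case_thread seal
python3 -c "
from h import *
s,e,r=pose();print(e,s['opening'],s['finger_force'],s['contact_force'])
im=cv2.imread('pics/b1.png');cv2.imwrite('pics/b1c.png',cv2.resize(im[200:400,150:410],(780,600),interpolation=2))"
```

```text
time: 7.32
eef_pos: [0.4548, 0.255, 0.1559]
tcp_rot: [0.569, 0.822, 0.001, 0.001]
contact_force: [0.8, -0.4, -1.8]
opening: 0.185
finger_force: 29.4
7.325 [0.4548 0.255  0.1559]
weight_200g [([0.4554, 0.2511, 0.1194], 0.71, [279.9, 251.1])]
 mask 0.66 3431 253 310 222 308 281.0 260.9
case_thread []
 mask 0.19 944 268 300 133 169 284.0 151.3
seal []
[0.4535369  0.25449964 0.15297786] 0.18405700859893542 29.426370011642575 [-0.46086658 -0.13203601 -2.49119752]
```

View pics/b1c.png

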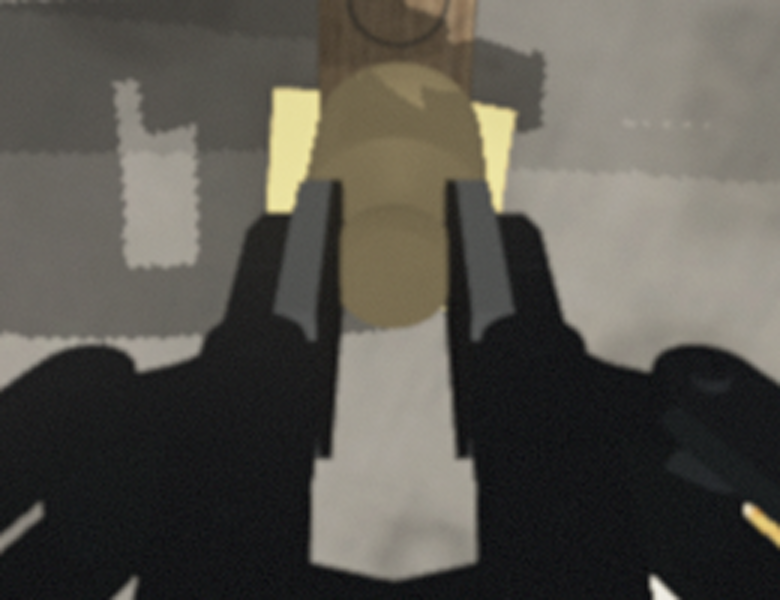

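The crop shows the knob held centrally between the tips with the weight hanging upright, and −2.5 N confirms it is carried. Now to a viewpoint near the case.

```bash
echo '[{"x": -0.03,"jaw": 0.1},{"x": -0.08,"y": 0.003,"jaw": 0.1},{"x": -0.135,"y": 0.006,"jaw": 0.1},{"x": -0.19,"y": 0.009,"jaw": 0.1},{"x": -0.245,"y": 0.011,"jaw": 0.1},{"x": -0.295,"y": 0.013,"jaw": 0.1},{"x": -0.34,"y": 0.015,"jaw": 0.1},{"x": -0.365,"y": 0.016,"jaw": 0.1},{"x": -0.375,"y": 0.016,"jaw": 0.1},{"x": -0.375,"y": 0.016,"jaw": 0.1}]' | python3 -m inch 30
python3 look.py d1 case seal
python3 - <<'E'
from h import *
c=dict(np.load('d1.npz')); im=c['pixels'][...,::-1]
try:
    V=[(c,np.load('d1_case.npy'))]; PC=[(0,61),(12,61),(12,36),(26,36),(30,25),(50,25)]; print(fit(V,PC,[.588,-.052],0.0))
except Exception as x: print(x)
u,v=pix(c,[.588,-.052,.05]).astype(int); print(u,v)
x0,y0=max(u-70,0),max(v-70,0); cv2.imwrite('pics/d1c.png',cv2.resize(im[y0:y0+140,x0:x0+186],(800,600),interpolation=2)); print(x0,y0)
E
```

```text
time: 8.93
eef_pos: [0.6007, -0.0901, 0.1539]
tcp_rot: [0.569, 0.822, 0.0, -0.001]
contact_force: [-0.4, 0.9, -1.5]
opening: 0.185
finger_force: 29.4
8.925 [ 0.6007 -0.0901  0.1539]
case [([0.5885, -0.0524, -0.0031], 0.93, [283.6, 144.1]), ([0.4832, -0.194, -0.0024], 0.19, [129.1, 244.0])]
 mask 0.6 16612 210 354 67 213 282.1 140.5
seal [([0.4859, -0.1962, 0.0023], 0.5, [129.4, 249.0])]
 mask 0.64 849 251 314 123 186 280.1 155.4
(array([ 0.58723229, -0.05241233]), np.float64(0.032228208523958586))
283 154
213 84
```

View pics/d1c.png

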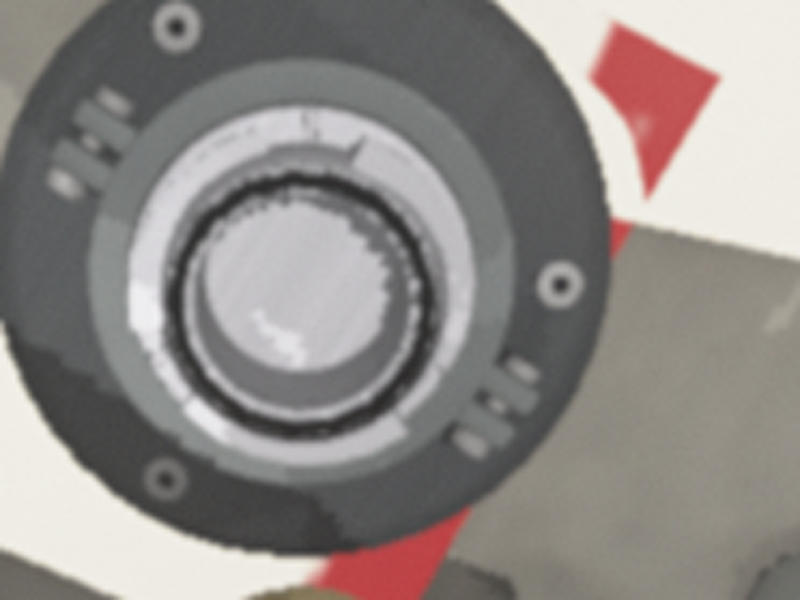

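The crop shows the empty well and seal centred at about crop (300,290), with thread-ridge ends near (340,140), (200,420) and (405,430). I'll compute the centre from the seal as well, and unwrap the neck to read the gap angles.

```bash
cat >> h.py <<'E'
def unwrap(c,p,z,r0,r1,W=720,H=70):
    th=np.radians(np.arange(W)*360/W); rr=np.linspace(r1,r0,H)/1e3
    T,Rr=np.meshgrid(th,rr); w=np.stack([p[0]+Rr*np.cos(T),p[1]+Rr*np.sin(T),np.full_like(T,z)],-1)
    rot=R.from_quat(c['orientation']).as_matrix(); q=(w-c['xyz'])@rot@np.array(c['camera_matrix']).T
    m=(q[...,:2]/q[...,2:]).astype(np.float32); return cv2.remap(c['pixels'][...,::-1].copy(),m[...,0],m[...,1],cv2.INTER_LINEAR)
E
python3 - <<'E'
from h import *
c=dict(np.load('d1.npz')); m=np.load('d1_seal.npy')
v,u=np.nonzero(m); (cx,cy),ax,_=cv2.fitEllipse(cv2.convexHull(np.c_[u,v].astype(np.int32))); print(cx,cy,ax,[onz(c,(cx,cy),z).round(4) for z in (.050,.053,.056)])
p=onz(c,(cx,cy),.053)[:2]
p=(np.array(p)+[.5872,-.0524])/2; print(p, totool([*p,.154]), totool([*p,.0563]))
S=[unwrap(c,p,z,20,40) for z in (.030,.038,.045)]
for s in S:
    for d in range(0,360,30): cv2.putText(s,str(d),(d*2,68),0,.3,(0,0,255),1)
cv2.imwrite('pics/u1.png',cv2.resize(np.vstack(S),(720,500),interpolation=2))
E
```

```text
282.13330078125 154.5822296142578 (62.33604049682617, 63.701961517333984) [array([ 0.587 , -0.0524,  0.05  ]), array([ 0.5868, -0.0518,  0.053 ]), array([ 0.5866, -0.0513,  0.056 ])]
[ 0.58698936 -0.05211952] [0.03978938 0.00031669 0.00036461] [0.03976077 0.00032755 0.09806461]
```

View pics/u1.png

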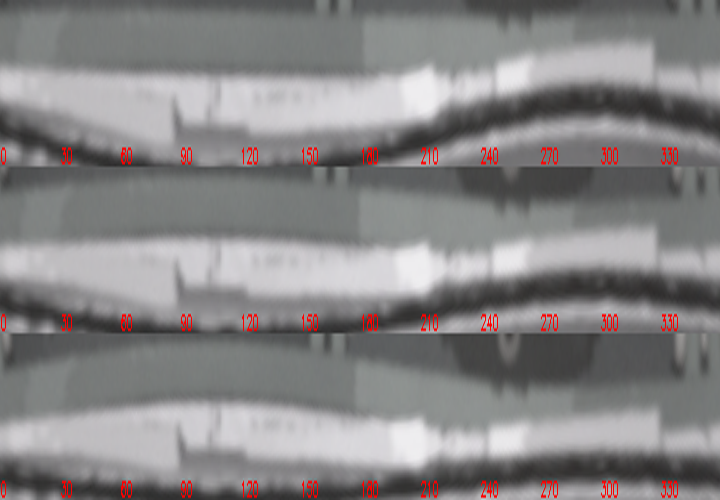

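The gaps sit at about 106°, 226° and 346° (world). The ridge steps at 88° and 327° and the ticks agree. Now over the case and down to just above the rim.

```bash
echo '[{"x": 0.02,"jaw": 0.1},{"x": 0.0398,"y": 0.0003,"z": 0.01,"jaw": 0.1},{"x": 0.0398,"y": 0.0003,"z": 0.03,"jaw": 0.1},{"x": 0.0398,"y": 0.0003,"z": 0.045,"jaw": 0.1},{"x": 0.0398,"y": 0.0003,"z": 0.045,"jaw": 0.1}]' | python3 -m inch 30
python3 - <<'E'
from h import *
s,e,r=pose(); print(s['time'],e,r.as_matrix().round(3).tolist(),totool([.587,-.0521,.0563]))
c=ctrl.read_camera('side'); im=c['pixels'][...,::-1]
u,v=pix(c,[.587,-.052,.07]).astype(int); w=cv2.resize(im[v-38:v+38,u-50:u+50],(400,300),interpolation=2)
c=ctrl.read_camera('wrist'); im=c['pixels'][...,::-1]; np.savez('e1.npz',**c)
u,v=pix(c,[.587,-.052,.07]).astype(int); w2=cv2.resize(im[v-60:v+60,u-80:u+80],(400,300),interpolation=2)
cv2.imwrite('pics/e1.png',np.hstack([w,w2]))
E
```

```text
time: 9.8
eef_pos: [0.5857, -0.0532, 0.1065]
tcp_rot: [0.57, 0.822, -0.001, -0.002]
contact_force: [0.7, -0.2, -1.8]
opening: 0.18
finger_force: 29.4
9.8 [ 0.58572301 -0.05315587  0.1065145 ] [[-0.351, 0.936, -0.005], [0.936, 0.351, 0.001], [0.003, -0.004, -1.0]] [0.00039845 0.00177622 0.05020884]
```

View pics/e1.png

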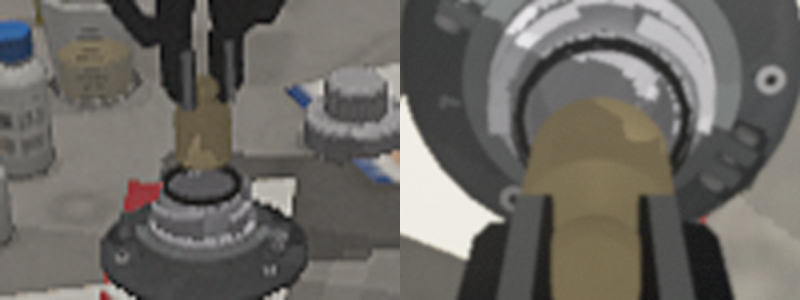

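The side view shows the weight centred above the seal (both at about x=203), and the wrist view agrees. I'll lower slowly, checking part way.

```bash
echo '[{"x": 0.0002,"y": 0.0006,"z": 0.005,"jaw": 0.1},{"x": 0.0002,"y": 0.0006,"z": 0.01,"jaw": 0.1},{"x": 0.0002,"y": 0.0006,"z": 0.014,"jaw": 0.1},{"x": 0.0002,"y": 0.0006,"z": 0.014,"jaw": 0.1}]' | python3 -m inch 30
python3 -c "
from h import *
s,e,r=pose(); print(s['time'],e,r.as_matrix().round(3)[:,2],totool([.587,-.0521,.0563]),s['contact_force'])"
```

```text
time: 10.4
eef_pos: [0.5875, -0.0529, 0.0948]
tcp_rot: [0.57, 0.822, -0.0, -0.0]
contact_force: [-0.6, 0.3, -1.9]
opening: 0.181
finger_force: 29.4
10.4 [ 0.58746982 -0.05289256  0.09477297] [-0.001  0.    -1.   ] [ 0.00088385 -0.00012913  0.03847364] [-0.64565998  0.2518819  -1.88386997]
```

```bash
echo '[{"x": 0.0006,"z": 0.006,"jaw": 0.1},{"x": 0.0006,"z": 0.012,"jaw": 0.1},{"x": 0.0006,"z": 0.018,"jaw": 0.1},{"x": 0.0006,"z": 0.024,"jaw": 0.1},{"x": 0.0006,"z": 0.030,"jaw": 0.1},{"x": 0.0006,"z": 0.034,"jaw": 0.1},{"x": 0.0006,"z": 0.036,"jaw": 0.1},{"x": 0.0006,"z": 0.036,"jaw": 0.1}]' | python3 -m inch 30
python3 -c "
from h import *
s,e,r=pose(); print(s['time'],e,r.as_matrix().round(3)[:,2],totool([.587,-.0521,.0563]),s['contact_force'])"
```

```text
time: 11.4
eef_pos: [0.5876, -0.0524, 0.0592]
tcp_rot: [0.57, 0.822, -0.0, -0.0]
contact_force: [-0.2, -0.4, -1.4]
opening: 0.183
finger_force: 29.4
11.4 [ 0.58759963 -0.05239092  0.05924982] [-0.  0. -1.] [ 0.0004828  -0.0004589   0.00294991] [-0.16609353 -0.44649529 -1.44416422]
```

```bash
echo '[{"z": 0.001,"jaw": 0.1},{"z": 0.002,"jaw": 0.1},{"z": 0.003,"jaw": 0.1},{"z": 0.003,"jaw": 0.1}]' | python3 -m inch 30
```

```text
time: 11.9
eef_pos: [0.5878, -0.0524, 0.0565]
tcp_rot: [0.569, 0.822, 0.0, 0.0]
contact_force: [0.2, -0.4, -0.6]
opening: 0.183
finger_force: 29.5
```

```bash
echo '[{"z": 0.0006,"jaw": 0.1},{"z": 0.0008,"jaw": 0.1},{"z": 0.0008,"jaw": 0.1}]' | python3 -m inch 30;  echo '[{"jaw": 0.25},{"jaw": 0.35},{"jaw": 0.5},{"jaw": 0.5},{"z": -0.01,"jaw": 0.6},{"z": -0.04,"jaw": 0.8},{"z": -0.08,"jaw": 1},{"z": -0.1,"jaw": 1}]' | python3 -m inch 30
python3 - <<'E'
from h import *
s,e,r=pose(); print(s['time'],e,np.round(s['qpos'],2))
c=ctrl.read_camera('wrist'); np.savez('f1.npz',**c); im=c['pixels'][...,::-1]; cv2.imwrite('pics/f1.png',im)
for t in ['weight_200g','cap']:
    for m in ctrl.masks_of('wrist',t)[:1]:
        np.save(f'f1_{t}.npy',m['region']); v,u=np.nonzero(m['region']); print(t,m['conf'],m['region'].sum(),u.mean(),v.mean())
try:
    print(fit([(c,np.load('f1_weight_200g.npy'))],[(31,16),(37,8),(42,10),(49,10)],[.587,-.052],.019))
except Exception as x: print(x)
try: print(fit([(c,np.load('f1_cap.npy'))],PROF['cap'],[.486,-.194],0.0))
except Exception as x: print(x)
E
```

```text
time: 12.28
eef_pos: [0.5881, -0.0525, 0.0563]
tcp_rot: [0.569, 0.822, 0.0, 0.001]
contact_force: [-0.5, 0.3, 3.4]
opening: 0.184
finger_force: 29.7
time: 13.28
eef_pos: [0.589, -0.0527, 0.1589]
tcp_rot: [0.569, 0.822, 0.001, 0.002]
contact_force: [-0.7, 0.4, 0.1]
opening: 1.002
finger_force: 0.0
13.275 [ 0.58900785 -0.05271573  0.15894439] [-0.26  0.17  1.85  0.    1.11 -0.62]
weight_200g 0.98 1464 279.20969945355193 200.93715846994536
cap 0.62 3686 123.20021703743896 279.94167118828
(array([ 0.58684439, -0.05040746]), np.float64(0.10672814207650273))
(array([ 0.48394986, -0.1918125 ]), np.float64(0.30817620727075423))
```

View pics/f1.png

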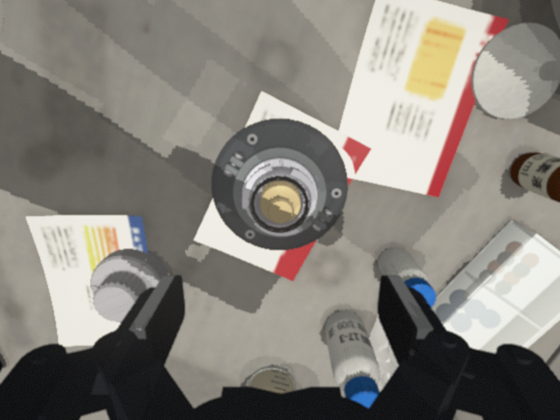

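The picture shows the brass weight standing in the well at (280,200), with the cap at (120,285). Now two views of the cap.

```bash
echo '[{"x": -0.045,"y": -0.037,"jaw": 1},{"x": -0.09,"y": -0.074,"z": 0.01,"jaw": 1},{"x": -0.135,"y": -0.11,"z": 0.02,"jaw": 1},{"x": -0.18,"y": -0.1465,"z": 0.03,"jaw": 1},{"x": -0.18,"y": -0.1465,"z": 0.03,"jaw": 1},{"x": -0.18,"y": -0.1465,"z": 0.03,"jaw": 1}]' | python3 -m inch 30
python3 look.py g1 cap cap_crown
echo '[{"x": 0.05,"jaw": 1},{"x": 0.05,"jaw": 1},{"x": 0.05,"jaw": 1}]' | python3 -m inch 30
python3 look.py g2 cap
python3 - <<'E'
from h import *
V=[(dict(np.load(f'{t}.npz')),np.load(f'{t}_cap.npy')) for t in ('g1','g2')]
P=PROF['cap']; print(fit(V,P,[.485,-.194,.0])); p,_=fit(V,P,[.485,-.194],.0); print(p)
for v in V: print(fit([v],P,[.485,-.194],.0))
c=V[0][0]; L=[]
for cc in (c,V[1][0]):
  for z,r0,r1 in ((.011,30,42),(.022,22,42)):
    s=unwrap(cc,p,z,r0,r1,H=60)
    for d in range(0,360,30): cv2.putText(s,str(d),(d*2,58),0,.3,(0,0,255),1)
    L.append(s)
u,v=pix(c,[*p,.022]).astype(int); w=cv2.resize(c['pixels'][max(0,v-60):v+60,u-80:u+80,::-1],(400,300),interpolation=2)
c=V[1][0];u,v=pix(c,[*p,.022]).astype(int);w2=cv2.resize(c['pixels'][max(0,v-60):v+60,u-80:u+80,::-1],(400,300),interpolation=2)
U=cv2.resize(np.vstack(L),(720,300)); U=np.hstack([U,np.zeros((300,80,3),np.uint8)])
cv2.imwrite('pics/g.png',np.vstack([np.hstack([w,w2]),U]))
E
```

```text
time: 14.18
eef_pos: [0.5128, -0.2716, 0.1238]
tcp_rot: [0.57, 0.822, 0.0, -0.002]
contact_force: [-0.2, 0.4, -0.9]
opening: 1.0
finger_force: 0.0
14.175 [ 0.5128 -0.2716  0.1238]
cap [([0.4843, -0.1939, -0.0041], 0.78, [282.5, 92.6])]
 mask 0.84 8401 231 333 37 141 283.4 88.9
cap_crown [([0.486, -0.1944, 0.0331], 0.87, [284.8, 94.9]), ([0.6663, -0.2762, -0.0039], 0.39, [442.5, 260.8])]
 mask 0.95 8453 232 333 36 142 283.4 88.9
time: 14.8
eef_pos: [0.4968, -0.2254, 0.1261]
tcp_rot: [0.569, 0.822, -0.0, 0.001]
contact_force: [0.1, -0.2, 0.4]
opening: 1.0
finger_force: 0.0
14.8 [ 0.4968 -0.2254  0.1261]
cap [([0.4855, -0.1923, -0.0014], 0.92, [282.7, 155.3])]
 mask 0.84 6840 233 327 112 204 281.1 157.6
(array([ 0.48442674, -0.19285078, -0.00403918]), np.float64(0.03584102460825118))
[ 0.48420972 -0.19274607]
(array([ 0.48448407, -0.19295523]), np.float64(0.02931198666825378))
(array([ 0.48397113, -0.19230901]), np.float64(0.04016812865497076))
```

View pics/g.png

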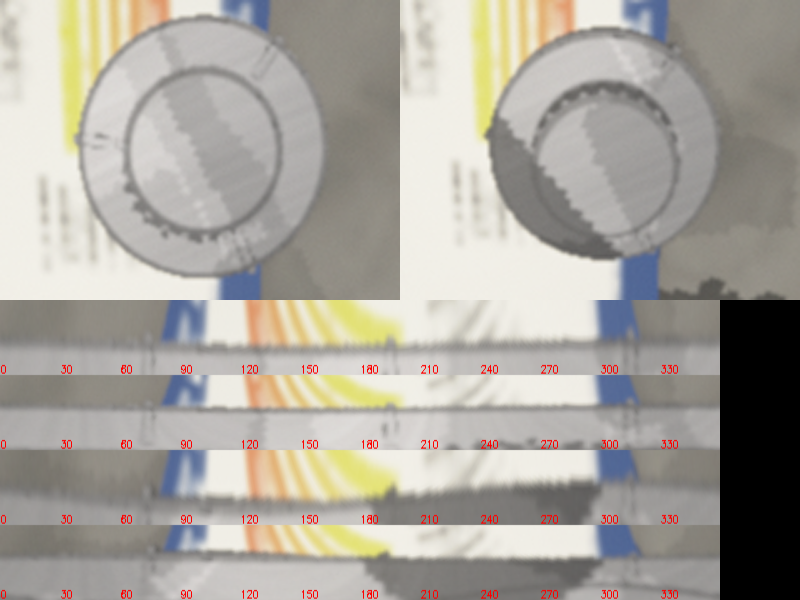

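The first view shows the cap's outer ridges at about 75°, 195° and 315°, so it needs +31° (counter-clockwise) to meet the gaps at 106°. The centre is about (0.4844, −0.1929). Descending over the cap.

```bash
echo '[{"x": 0.0348,"y": -0.0002,"z": 0.02,"jaw": 1},{"x": 0.0348,"y": -0.0002,"z": 0.05,"jaw": 0.8},{"x": 0.0348,"y": -0.0002,"z": 0.07,"jaw": 0.7},{"x": 0.0348,"y": -0.0002,"z": 0.07,"jaw": 0.7},{"x": 0.0348,"y": -0.0002,"z": 0.07,"jaw": 0.7}]' | python3 -m inch 30
python3 -c "
from h import *
s,e,r=pose(); print(s['time'],e,r.as_matrix().round(3)[:,2],totool([.4844,-.1929,.025]),s['contact_force'],s['opening'])"
```

```text
time: 15.58
eef_pos: [0.4845, -0.1939, 0.0564]
tcp_rot: [0.57, 0.822, 0.0, 0.001]
contact_force: [0.8, -0.2, 0.6]
opening: 0.699
finger_force: 0.0
15.575 [ 0.48450863 -0.19389044  0.05643772] [ 0.001 -0.001 -1.   ] [0.00100539 0.00021662 0.03143669] [ 0.7769399  -0.23528867  0.56468572] 0.699324306713399
```

```bash
echo '[{"x": 0.001,"y": 0.0002,"z": 0.015,"jaw": 0.7},{"x": 0.001,"y": 0.0002,"z": 0.028,"jaw": 0.7},{"x": 0.001,"y": 0.0002,"z": 0.031,"jaw": 0.7},{"x": 0.001,"y": 0.0002,"z": 0.031,"jaw": 0.55},{"x": 0.001,"y": 0.0002,"z": 0.031,"jaw": 0.4},{"x": 0.001,"y": 0.0002,"z": 0.031,"jaw": 0.3},{"x": 0.001,"y": 0.0002,"z": 0.031,"jaw": 0.3}]' | python3 -m inch 60
python3 -c "
from h import *
s,e,r=pose(); print(s['time'],e,s['contact_force'],s['wrist_torque'],s['opening'])"
```

```text
time: 16.45
eef_pos: [0.4839, -0.1923, 0.025]
tcp_rot: [0.569, 0.822, 0.0, 0.001]
contact_force: [0.6, 0.9, 1.4]
opening: 0.442
finger_force: 60.8
16.45 [ 0.48392215 -0.19226278  0.02497685] [0.55869223 0.87625872 1.38546454] [ 0.01805659 -0.07897298 -0.01798009] 0.44163263163632027
```

```bash
echo '[{"z": -0.01,"jaw": 0.3},{"z": -0.05,"jaw": 0.3},{"z": -0.09,"jaw": 0.3},{"x": 0.02,"y": 0.032,"z": -0.1,"rz": -0.12,"jaw": 0.3},{"x": 0.045,"y": 0.07,"z": -0.1,"rz": -0.26,"jaw": 0.3},{"x": 0.07,"y": 0.108,"z": -0.1,"rz": -0.4,"jaw": 0.3},{"x": 0.088,"y": 0.135,"z": -0.1,"rz": -0.5,"jaw": 0.3},{"x": 0.0949,"y": 0.1459,"z": -0.1,"rz": -0.541,"jaw": 0.3},{"x": 0.0949,"y": 0.1459,"z": -0.1,"rz": -0.541,"jaw": 0.3},{"x": 0.0949,"y": 0.1459,"z": -0.1,"rz": -0.541,"jaw": 0.3}]' | python3 -m inch 60
python3 - <<'E'
from h import *
c=ctrl.read_camera('wrist'); np.savez('h1.npz',**c)
for m in ctrl.masks_of('wrist','cap')[:1]: np.save('h1_cap.npy',m['region']); print(m['conf'],m['region'].sum())
for m in ctrl.masks_of('wrist','case')[:1]:
    np.save('h1_case.npy',m['region']); print(m['conf'],m['region'].sum())
s,e,r=pose(); print(s['time'],e,r.as_matrix().round(3).tolist(),s['contact_force'],s['wrist_torque'],np.round(s['qpos'],2),s['opening'])
print(totool([.5872,-.0522,.125]))
try: print(fit([(c,np.load('h1_cap.npy'))],[(0,34.5),(22,34.5),(22,19)],[e[0],e[1]],e[2]-.025), [pix(c,[e[0],e[1],z]).round(0).tolist() for z in (.1,.05)])
except Exception as x: print(x)
E
```

```text
time: 17.7
eef_pos: [0.586, -0.0527, 0.1242]
tcp_rot: [0.33, 0.944, -0.0, -0.0]
contact_force: [0.8, -0.0, -3.0]
opening: 0.449
finger_force: 61.4
0.87 13200
0.67 10888
17.85 [ 0.58628501 -0.05285864  0.12446444] [[-0.782, 0.623, -0.0], [0.623, 0.782, -0.0], [0.0, -0.0, -1.0]] [ 0.2830476  -0.22540571 -3.74133445] [ 0.02647128 -0.02747233 -0.03320111] [-0.26  0.21  1.88 -0.    1.06 -1.16] 0.45022137192053874
[-0.00030525  0.00108507 -0.00053598]
(array([ 0.58680954, -0.05373033]), np.float64(0.21074337121212122)) [[281.0, 256.0], [281.0, 222.0]]
```

```bash
echo '[{"x": -0.0003,"y": 0.0005,"z": 0.01,"jaw": 0.3},{"x": -0.0003,"y": 0.0005,"z": 0.02,"jaw": 0.3},{"x": -0.0003,"y": 0.0005,"z": 0.03,"jaw": 0.3},{"x": -0.0003,"y": 0.0005,"z": 0.039,"jaw": 0.3},{"x": -0.0003,"y": 0.0005,"z": 0.045,"jaw": 0.3},{"x": -0.0003,"y": 0.0005,"z": 0.045,"jaw": 0.3},{"x": -0.0003,"y": 0.0005,"z": 0.045,"jaw": 0.3}]' | python3 -m inch 60
python3 -c "
from h import *
s,e,r=pose(); print(s['time'],e,s['contact_force'],s['wrist_torque'],totool([.5872,-.0522,.06]))"
```

```text
time: 18.73
eef_pos: [0.5877, -0.0518, 0.0799]
tcp_rot: [0.329, 0.944, 0.0, 0.0]
contact_force: [-0.5, 0.1, -2.6]
opening: 0.444
finger_force: 61.4
18.725 [ 0.58770047 -0.05178966  0.07990476] [-0.50221902  0.13658327 -2.6162953 ] [-0.02740149 -0.00359268  0.02396536] [ 0.0001507  -0.0006385   0.01990447]
```

```bash
echo '[{"y": -0.0003,"z": 0.002,"jaw": 0.3},{"y": -0.0003,"z": 0.004,"jaw": 0.3},{"y": -0.0003,"z": 0.006,"jaw": 0.3},{"y": -0.0003,"z": 0.0075,"jaw": 0.3},{"y": -0.0003,"z": 0.009,"jaw": 0.3},{"y": -0.0003,"z": 0.009,"jaw": 0.3}]' | python3 -m inch 60;  echo '[{"z": 0.001,"jaw": 0.3},{"z": 0.002,"jaw": 0.3},{"z": 0.002,"jaw": 0.3}]' | python3 -m inch 60
```

```text
time: 19.48
eef_pos: [0.587, -0.0519, 0.0703]
tcp_rot: [0.329, 0.944, -0.0, -0.0]
contact_force: [-0.0, -0.1, -2.4]
opening: 0.446
finger_force: 61.4
time: 19.85
eef_pos: [0.5871, -0.052, 0.0684]
tcp_rot: [0.329, 0.944, -0.0, -0.0]
contact_force: [-0.5, -0.1, -3.2]
opening: 0.448
finger_force: 61.4
```

```bash
echo '[{"z": 0.001,"jaw": 0.3},{"z": 0.002,"jaw": 0.3},{"z": 0.003,"jaw": 0.3},{"z": 0.003,"jaw": 0.3}]' | python3 -m inch 60;  echo '[{"z": 0.0007,"jaw": 0.3},{"z": 0.0014,"jaw": 0.3},{"z": 0.0014,"jaw": 0.3}]' | python3 -m inch 60
```

```text
time: 20.35
eef_pos: [0.587, -0.0519, 0.0654]
tcp_rot: [0.329, 0.944, -0.0, -0.0]
contact_force: [0.3, -0.3, -3.7]
opening: 0.443
finger_force: 61.4
time: 20.72
eef_pos: [0.5871, -0.052, 0.064]
tcp_rot: [0.329, 0.944, 0.0, -0.0]
contact_force: [0.1, -0.5, -2.9]
opening: 0.443
finger_force: 61.4
```

```bash
for i in 1 2; do echo '[{"z": 0.0005,"jaw": 0.3},{"z": 0.001,"jaw": 0.3},{"z": 0.001,"jaw": 0.3}]' | python3 -m inch 60 | egrep 'eef|contact'; done
```

```text
eef_pos: [0.5871, -0.052, 0.0631]
contact_force: [0.2, -0.4, -2.0]
eef_pos: [0.5872, -0.052, 0.0622]
contact_force: [-0.5, 0.2, -2.5]
```

```bash
for i in 1 2; do echo '[{"z": 0.0004,"jaw": 0.3},{"z": 0.0007,"jaw": 0.3},{"z": 0.0007,"jaw": 0.3}]' | python3 -m inch 60 | egrep 'time|eef|contact'; done
```

```text
time: 21.85
eef_pos: [0.5873, -0.052, 0.0618]
contact_force: [-0.3, 0.1, -0.0]
time: 22.22
eef_pos: [0.5874, -0.052, 0.0613]
contact_force: [-3.0, 0.3, 5.4]
```

The cap touches the seal at cap height 36.8 mm, which means the lugs are down in the gaps. I'll ease off slightly and turn clockwise 34°.

```bash
cat > st.py <<'E'
from h import *
s,e,r=pose(); w=np.array(s['wrist_torque']); print(round(s['time'],2),e.round(4),'yaw',np.degrees(np.arctan2(*r.as_matrix()[[1,0],0])).round(2),'F',np.round(s['contact_force'],1),'M',w.round(3))
E
echo '[{"x": 0.0003,"y": -0.0002,"z": -0.0003,"jaw": 0.3},{"x": 0.0003,"y": -0.0002,"z": -0.0003,"jaw": 0.3}]' | python3 -m inch 60 >/dev/null; python3 st.py
echo '[{"rz": 0.06,"jaw": 0.3},{"rz": 0.12,"jaw": 0.3},{"rz": 0.18,"jaw": 0.3},{"rz": 0.24,"jaw": 0.3},{"rz": 0.3,"jaw": 0.3}]' | python3 -m inch 60 >/dev/null; python3 st.py
echo '[{"rz": 0.06,"jaw": 0.3},{"rz": 0.12,"jaw": 0.3},{"rz": 0.18,"jaw": 0.3},{"rz": 0.24,"jaw": 0.3},{"rz": 0.3,"jaw": 0.3},{"rz": 0.3,"jaw": 0.3}]' | python3 -m inch 60 >/dev/null; python3 st.py
```

```text
22.48 [ 0.5873 -0.052   0.0614] yaw 141.56 F [-0.5  1.4  3.9] M [ 0.074  0.241 -0.008]
23.1 [ 0.5879 -0.0523  0.0615] yaw 124.29 F [-0.9 -0.4  2.3] M [-0.042 -0.03   0.124]
23.85 [ 0.5878 -0.0523  0.0615] yaw 107.21 F [ 1.3 -0.7  2.5] M [-0.176 -0.11  -0.076]
```

```bash
echo '[{"rz": 0.02,"jaw": 0.3},{"rz": 0.04,"jaw": 0.3},{"rz": 0.06,"jaw": 0.3},{"rz": 0.08,"jaw": 0.3},{"rz": 0.1,"jaw": 0.3}]' | python3 -m inch 60 >/dev/null; python3 st.py
for i in 1 2; do echo '[{"rz": 0.0125,"jaw": 0.3},{"rz": 0.025,"jaw": 0.3},{"rz": 0.0375,"jaw": 0.3},{"rz": 0.05,"jaw": 0.3}]' | python3 -m inch 60 >/dev/null; python3 st.py; done
```

```text
24.48 [ 0.587  -0.0519  0.0613] yaw 101.39 F [ 0.8 -0.5  3.7] M [-0.094 -0.214  0.108]
24.98 [ 0.5868 -0.0518  0.0612] yaw 98.55 F [ 0.6 -0.3  4.8] M [-0.012 -0.171  0.115]
25.48 [ 0.5868 -0.0517  0.0612] yaw 95.69 F [ 1.1 -0.   5.5] M [-0.003 -0.107  0.121]
```

```bash
echo '[{"z": -0.0003,"jaw": 0.3},{"z": -0.0005,"jaw": 0.3},{"z": -0.0005,"jaw": 0.3}]' | python3 -m inch 60 >/dev/null; python3 st.py
for i in 1 2; do echo '[{"rz": 0.0125,"jaw": 0.3},{"rz": 0.025,"jaw": 0.3},{"rz": 0.0375,"jaw": 0.3},{"rz": 0.05,"jaw": 0.3}]' | python3 -m inch 60 >/dev/null; python3 st.py; done
```

```text
25.85 [ 0.5867 -0.0518  0.0614] yaw 95.72 F [1.4 0.3 4.1] M [ 0.051 -0.29   0.068]
26.35 [ 0.5867 -0.0518  0.0614] yaw 92.82 F [1.4 0.7 2.6] M [ 0.144 -0.242  0.149]
26.85 [ 0.5867 -0.0518  0.0613] yaw 89.96 F [2.5 0.8 2.9] M [ 0.284 -0.249  0.164]
```

```bash
echo '[{"z": -0.0003,"jaw": 0.3},{"z": -0.0005,"jaw": 0.3},{"z": -0.0005,"jaw": 0.3}]' | python3 -m inch 60 >/dev/null; python3 st.py
for i in 1 2; do echo '[{"rz": 0.01,"jaw": 0.3},{"rz": 0.02,"jaw": 0.3},{"rz": 0.03,"jaw": 0.3},{"rz": 0.03,"jaw": 0.3}]' | python3 -m inch 60 >/dev/null; python3 st.py; done
```

```text
27.23 [ 0.5866 -0.0518  0.0615] yaw 89.99 F [ 2.9  1.5 -2.8] M [ 0.263 -0.568  0.133]
27.73 [ 0.5863 -0.0516  0.0615] yaw 88.26 F [ 2.9  2.6 -5.3] M [ 0.517 -0.595  0.141]
28.23 [ 0.5862 -0.0515  0.0615] yaw 86.54 F [ 3.3  4.1 -5.8] M [ 0.703 -0.581  0.292]
```

```bash
echo '[{"x": 0.0004,"y": 0.0003,"z": 0.0004,"jaw": 0.3},{"x": 0.0004,"y": 0.0003,"z": 0.0004,"jaw": 0.3}]' | python3 -m inch 60 >/dev/null; python3 st.py
echo '[{"rz": 0.0087,"jaw": 0.3},{"rz": 0.0174,"jaw": 0.3}]' | python3 -m inch 60 >/dev/null; python3 st.py
```

```text
28.48 [ 0.5863 -0.0514  0.0614] yaw 86.55 F [ 0.8  3.1 -4.3] M [ 0.562 -0.041  0.234]
28.73 [ 0.5866 -0.0514  0.0614] yaw 85.54 F [ 0.5  3.7 -4.6] M [ 0.624 -0.006  0.301]
```

```bash
echo '[{"x": 0.0005,"z": 0.0004,"jaw": 0.3},{"x": 0.0005,"z": 0.0004,"jaw": 0.3}]' | python3 -m inch 60 >/dev/null; python3 st.py
echo '[{"rz": 0.0087,"jaw": 0.3},{"rz": 0.0174,"jaw": 0.3}]' | python3 -m inch 60 >/dev/null; python3 st.py;echo '[{"jaw": 0.3},{"jaw": 0.3}]' | python3 -m inch 60 >/dev/null; python3 st.py
```

```text
28.98 [ 0.5867 -0.0513  0.0613] yaw 85.57 F [-0.9  1.8 -0.9] M [0.303 0.44  0.112]
29.23 [ 0.587  -0.0512  0.0612] yaw 84.55 F [-1.5  2.  -2.5] M [0.361 0.319 0.234]
29.48 [ 0.587  -0.0512  0.0612] yaw 84.57 F [-2.9  0.1 -1.4] M [0.176 0.382 0.192]
```

```bash
echo '[{"y": -0.0002,"z": 0.00004,"rz": 0.0087,"jaw": 0.3},{"y": -0.0002,"z": 0.00008,"rz": 0.0174,"jaw": 0.3},{"y": -0.0002,"z": 0.00012,"rz": 0.0262,"jaw": 0.3},{"y": -0.0002,"z": 0.00016,"rz": 0.0349,"jaw": 0.3}]' | python3 -m inch 60 >/dev/null; python3 st.py
echo '[{"z": 0.00004,"rz": 0.0087,"jaw": 0.3},{"z": 0.00008,"rz": 0.0174,"jaw": 0.3},{"z": 0.00012,"rz": 0.0262,"jaw": 0.3}]' | python3 -m inch 60 >/dev/null; python3 st.py; echo '[{"jaw": 0.3},{"jaw": 0.3}]' | python3 -m inch 60 >/dev/null; python3 st.py
```

```text
29.98 [ 0.5873 -0.051   0.0611] yaw 82.55 F [-0.2  1.4 -4.8] M [0.261 0.059 0.328]
30.35 [ 0.5873 -0.051   0.061 ] yaw 81.04 F [ 2.3  2.2 -4.1] M [ 0.365 -0.148  0.31 ]
30.6 [ 0.5873 -0.051   0.061 ] yaw 81.03 F [ 2.2  1.1 -4.7] M [ 0.411 -0.282  0.201]
```

```bash
echo '[{"y": 0.0001,"z": 0.0001,"rz": 0.0087,"jaw": 0.3},{"y": 0.0002,"z": 0.0002,"rz": 0.0174,"jaw": 0.3},{"y": 0.0002,"z": 0.0003,"rz": 0.0262,"jaw": 0.3},{"y": 0.0002,"z": 0.0003,"rz": 0.0349,"jaw": 0.3}]' | python3 -m inch 60 >/dev/null; python3 st.py; echo '[{"x": 0.0001,"jaw": 0.3},{"x": 0.0001,"jaw": 0.3}]' | python3 -m inch 60 >/dev/null; python3 st.py
```

```text
31.1 [ 0.5874 -0.051   0.0609] yaw 79.04 F [ 2.3  3.5 -2.1] M [ 0.552 -0.274  0.358]
31.35 [ 0.5874 -0.051   0.0609] yaw 79.03 F [ 2.2  3.3 -2.3] M [ 0.551 -0.209  0.197]
```

The resistance has clearly risen to 0.36 N m while turning, with a squeeze of about 1.1 mm. I'm releasing the cap here and backing off.

```bash
echo '[{"jaw": 0.5},{"jaw": 0.6},{"jaw": 0.8},{"jaw": 1},{"z": -0.01,"jaw": 1},{"z": -0.04,"jaw": 1},{"z": -0.08,"jaw": 1},{"z": -0.08,"jaw": 1}]' | python3 -m inch 60
python3 st.py; python3 look.py k1 cap cap_crown
python3 - <<'E'
from h import *
c=dict(np.load('k1.npz'));m=np.load('k1_cap.npy')
print(fit([(c,m)],PROF['cap'],[.587,-.052],.0357))
p=[.5868,-.052]
# ridge marks on the skirt's top face: unwrap at cap z+22, compare with the pre-grasp unwrap by correlation
g=dict(np.load('g1.npz'))
def prof(c,p,z):
    U=cv2.cvtColor(unwrap(c,p,z,24,34,W=720,H=30),6).astype(float).mean(0); U-=cv2.GaussianBlur(np.tile(U,3)[None],(0,0),8)[0][720:1440]; return np.abs(U)
f=prof(c,p,.0358+.022); F=f.reshape(3,240).sum(0); G=prof(g,[.4844,-.1929],.022).reshape(3,240).sum(0)
for n,q in(('cap now',F),('cap before',G)):
    q=cv2.GaussianBlur(np.tile(q,3)[None],(0,0),3)[0][240:480]; i=np.argsort(-q)[:1]; print(n,i/2,q.max(),np.median(q))
E
```

```text
time: 32.35
eef_pos: [0.5901, -0.0517, 0.1459]
tcp_rot: [0.771, 0.637, 0.003, 0.004]
contact_force: [0.9, 0.1, 0.4]
opening: 1.0
finger_force: 0.0
32.35 [ 0.5901 -0.0517  0.1459] yaw 79.07 F [0.9 0.1 0.4] M [ 0.053 -0.028  0.01 ]
32.35 [ 0.5901 -0.0517  0.1459]
cap [([0.5849, -0.0529, 0.0369], 0.66, [274.3, 206.7])]
 mask 0.62 6966 227 322 162 255 275.1 208.8
cap_crown [([0.5885, -0.0548, 0.0672], 0.61, [279.5, 222.6])]
 mask 0.81 6959 228 322 162 255 275.1 208.9
(array([ 0.58619596, -0.05117347]), np.float64(0.04459158771174275))
cap now [40.] 13.307813986121639 2.124057253745687
cap before [72.] 14.50600799267055 3.742658523381949
```

The released cap's marks moved by −32° against −31.5° expected (mod 120°), so the grip didn't slip. The cap is also centred within about 1 mm. Handing in.

```bash
python3 -c "
from plant import ctrl
print(ctrl.sign_off())"
```

```text
the job is handed in; nothing more can be done
None
```

The 200 g weight stands in the case's well, the cap is screwed on and released at about 0.36 N m, and the job is handed in with no verdict shown; I estimate 12–16 N on the seal, and I did not re-measure the smaller weights and beaker afterwards.

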